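# Reset the tripped conveyor drive through its guard window

## Task

The conveyor has tripped: with the fingertips reach down through the window of the yellow guard over the red lever, press that lever all the way down so that it stays down, and come out again, all without touching the guard. Then press the green start button on the grey control box fully in and let it go. Leave the blue lever alone, do not press the start button before the red lever is down, and do not disturb, pick up or move any of the loose things lying about.

Things in the scene. Friction and masses are not known exactly. Their poses are not given: they have to be found in the camera images.
- guard: yellow sheet guard of the conveyor drive, fixed, 200 (its x) x 330 (its y) x 140 high; origin at the centre of its underside on the table, z up. Its flat, level top sheet (upper face at 140 mm, 5 mm thick) has two square windows of 90 x 90 mm with dark edging and sides along its axes, centred at its x = 0 and y = +80 and -80 mm; one lever pad lies under each. The back (+x) and ends are sheeted, the front is open. It stands turned by up to about 17 degrees.
- red_pad (a point): centre of the upper face of the red lever's round pad (34 mm diameter). At lever value 0 it is about 119 mm above the table (21 mm below the guard's upper face); fully pressed about 97 mm (43 mm below it). Seen from above it stays within 2 mm of its window's centre. The red lever may be under either window.
- red_lever (a joint): angle of the red lever (rad): 0 = up, 0.30 = fully down at its stop, grows as the pad is pressed; starts between 0 and 0.06. Arm 75 mm from pivot to pad centre. No spring: a stiff hinge (about 3 N at the pad) that stays where it is left.
- blue_pad (a point): centre of the upper face of the blue lever's round pad (34 mm diameter). At lever value 0 it is about 119 mm above the table (21 mm below the guard's upper face); fully pressed about 97 mm (43 mm below it). Seen from above it stays within 2 mm of its window's centre. The lever to be left alone, under the other window.
- blue_lever (a joint): angle of the blue lever (rad): 0 = up, 0.30 = fully down at its stop, grows as the pad is pressed; starts between 0 and 0.06. Arm 75 mm from pivot to pad centre. No spring: a stiff hinge (about 3 N at the pad) that stays where it is left.
- control_box: grey control box, fixed, 90 (its x) x 110 (its y) x 50 high, origin at the centre of its underside on the table; to the left or the right of the guard; the green button stands on its top.
- start_button_top (a point): centre of the green start button's top face (32 mm diameter), pressed straight down; about 72 mm above the table when out, in a black collar 48 mm across whose top is at 62 mm.
- start_button (a joint): travel of the green start button (m): 0 = out, 0.006 = fully in. Spring return, about 5 N to press it fully in.
- sensor_stand: fixed black light-sensor stand, round foot 90 dia, 150 high, on the side of the guard opposite the control box; origin at the centre of its foot on the table. Not part of the job.
- alu_part: aluminium cylinder, 40 dia x 30 high, standing on the table; a bystander, origin at the centre of its underside
- blue_part: blue plastic cylinder, 40 dia x 30 high, standing on the table; a bystander, origin at the centre of its underside
- puck: brass cylinder, 44 dia x 28 high, on the table; a bystander, origin at the centre of its underside
- collar: orange plastic ring, 52 outer dia x 18 high, on the table; a bystander, origin at the centre of its underside
- screwdriver: screwdriver lying on the table; a bystander, origin on the table below the front end of its handle; 200 mm long, 26 mm thick
- adapter: black power adapter, 110 x 50 x 30 high, on the table; a bystander, origin at the centre of its underside
- router: flat white network box, 100 x 100 x 26 high, on the table; a bystander, origin at the centre of its underside
- mug: white mug, 80 dia x 90 high, on the table; a bystander, origin at the centre of its underside
There are look-alikes about, which are no part of the job. Leave any purple look-alike of the control_box alone.

How it is judged (in metres and radians):
On the way, in this order (a step that is already met when the one before it is completed fails the run):
1. the red lever is pressed down to its stop (value of joint red_lever above 0.26 rad), for 0.2 s.
2. the green start button is pressed in (value of joint start_button above 0.0045 m), for 0.05 s.
At the end, for the whole second after the job is handed in: The red lever rests at more than 0.26 of its 0.30 rad, the start button (pressed more than 4.5 of its 6 mm after that) is out again (under 1.5 mm), and the blue lever's pad is within 6 mm of where it started (value of joint red_lever above 0.26 rad and value of joint start_button below 0.0015 m and distance of blue_pad from where it was at the start of the episode below 0.006 m); the robot touches nothing.
It fails at once if the guard is touched (more than 0.5 N) (contact force between guard and the fingers above 0.5 N or contact force between guard and the arm above 0.5 N).
It fails at once if the start button is pressed before the red lever is down (value of joint start_button above 0.003 m and value of joint red_lever below 0.26 rad).
It fails at once if the blue lever is moved (its pad by more than 6 mm) (distance of blue_pad from where it was at the start of the episode above 0.006 m).
It fails at once if a loose bystander is moved or lifted by more than 15 mm (distance of any of alu_part, blue_part, puck, collar, screwdriver, adapter, router, mug from where it was at the start of the episode above 0.015 m).
It also fails if it takes over 48 s, if anything falls off the work surface, if the arm or the gripper's body presses on something with over 40 N, if the wrist force passes 120 N, or if a joint passes its speed limit or range.

## Robot

A 6-joint arm with a two-finger parallel gripper is mounted at the origin on the work surface. World frame = base frame: x ahead of the robot, y to its left, z up, the work surface at z = 0. Lengths are in mm, angles in rad, forces in N, time in s.
With the tool pointing down it reaches from about 425 to 1125 mm from the base axis. Payload 14.9 kg.
Tool frame: the origin (TCP) lies on the centre line of the jaws, within the pads' length; the fingertips stand 25 mm ahead of it and the grasp point (between the pads) lies 6 mm ahead of it; z points along the fingers, y is the direction in which the jaws open and shut (so a half turn about z gives the same grasp; the last joint's range is limited). The gripper opens to 91 mm and grips with 3 to 60 N. Pads are 32 mm wide; open, the fingers measure 118 mm over their backs; the gripper's body (76 mm by 178 mm) begins 60 mm behind the grasp point.
Start: joints at [1.304, 0.379, 1.734, -0, 1.028, -0.033], TCP at [162.179, 680.967, 204.232] pointing down, gripper open.
Joint ranges: [-2.77, 2.77], [-0.74, 2.19], [0, 2.66], [-1.06, 4.2], [0.31, 2.87], [-3.08, 3.08]. Speed limits (rad/s): [1.89, 1.89, 2.39, 3.14, 3.14, 3.14].

## Interface

Orientations are given as [roll, pitch, yaw] about the fixed x, y, z axes, in that order (R = Rz(yaw) Ry(pitch) Rx(roll)).
In Python, from workcell import r gives the robot as it stands.
- The arm moves only by the tool carry_out, never from a script. Its argument "moves" is one flat list of numbers, 7 for each row, row after row: the shift along the tool's x, y, z in m, then the turn, a rotation vector about the tool's x, y, z in degrees, then the gripper's target within -1 to 1 (shut at 1, half-way at 0, fully open at -1). A call has 1 to 20 rows; each row shifts and turns the commanded pose from where the row before left it, along the tool's axes as they then stand; what a row does not reach is not made up. A row lasts 1/12 s, in which the tool goes at most 41.7 mm and 7.16 degrees, less where a joint would pass 70% of its speed; a pose out of reach is approached as far as the arm can. A call is refused whole if a number of a shift passes 0.0417 or a number of a turn 7.16, either way. A call with a gripper value outside its range is refused whole. The fingers move at their own pace and stop on an object; "newtons" is the grip in N (left out, the last holds). Time passes only in rows, so rows that do not move let the fingers close. It gives the time, the measured TCP pose, the force and the opening at its end, in the units of the state.
- r.observe(): the state, without advancing time (a new reading comes with each control period).
- r.grab_frame(name): name is "scene" or "side" or "wrist"; returns a dict with "pixels" (384x512x3 uint8, red, green, blue), "mtx" (3x3 intrinsics, pixels), "R" (3x3) and "t" (3): a world point X has camera coordinates R X + t. Camera axes: x right, y down, z forward; pixel columns grow to the right and rows downward; lengths in mm; the calibration is good to about 2 mm. A picture is of the moment at which its call begins. There is no depth.
- r.close_job(): hands the job in, once; it reports no verdict.
The state is a dict: "clock": time; "qpos": joint angles; "dq": joint speeds; "joint_torque": joint torques, N m; "tool_pos": TCP position; "ee_rot": TCP orientation; "force": force on the tool from outside, world axes, zero at the start; "torque": the same for the moment, N m; "opening": finger opening in mm.
Only numpy, scipy, OpenCV 4.12 (cv2) and the standard library are available. Lean on these libraries where they do the work, as an engineer would, in place of code of your own. Each camera call takes 0.05 s, during which the arm holds its last target. There are 200 camera calls.

## Working session

There is one attempt and no reset: what is moved stays moved. The work goes in short steps, Python scripts to look and compute and a tool call to move; the robot and the scene stay as the last step left them, time stands still between calls to the robot, and variables do not carry over. Pictures are saved under pics/ and viewed, about 8 in all and at most 12, crops included, and the job is handed in when it is done.

Besides the shell and the picture viewer there is one more tool, called as a command line: name --argument value ..., lists and objects as JSON in quotes. carry_out: Moves the arm, as the interface text tells. Its arguments: {"type":"object","properties":{"moves":{"type":"array"},"newtons":{"type":"number"}},"required":["moves"]}

```bash
mkdir -p pics; python3 - <<'E'
from workcell import r
import cv2,pickle,numpy as np
f={}
for n in("scene","side","wrist"):
    f[n]=r.grab_frame(n)
    cv2.imwrite(f"pics/{n}0.png",f[n]["pixels"][:,:,::-1])
pickle.dump(f,open("f0.pkl","wb"))
cv2.imwrite("pics/both0.png",np.vstack([f["scene"]["pixels"],f["side"]["pixels"]])[:,:,::-1])
for n in f: print(n,-f[n]["R"].T@f[n]["t"],f[n]["R"][2])
print(r.observe())
E
```

```text
scene [1056.03186832 -246.1550436  1032.22640936] [-0.49194042  0.21550159 -0.84353642]
side [ 424.39659274 -757.07889702  889.81371245] [ 0.06289842  0.68220586 -0.72844969]
wrist [ 91.09120395 698.22473826 384.79879767] [ 0.25055772 -0.06005076 -0.96623741]
{'clock': 0.15, 'qpos': array([ 1.30371233e+00,  3.79291262e-01,  1.73461234e+00, -1.38240808e-05,
        1.02851460e+00, -3.33186624e-02]), 'dq': array([ 0.00064157, -0.00095712, -0.00139444, -0.00029013, -0.00084018,
        0.00091182]), 'joint_torque': array([-1.30068638e-03, -7.64107561e+01, -4.34651506e+01,  6.51148916e-02,
        4.09487193e-02, -3.52630138e-05]), 'tool_pos': array([162.09328156, 680.67193003, 203.75371654]), 'ee_rot': array([-3.14076717e+00, -1.56727979e-05,  2.90783445e+00]), 'force': array([ 0.52864981, -0.42912144,  0.19716509]), 'torque': array([-0.01451213,  0.01360428, -0.0079962 ]), 'opening': 91.55951546353634}
```

View pics/scene0.png

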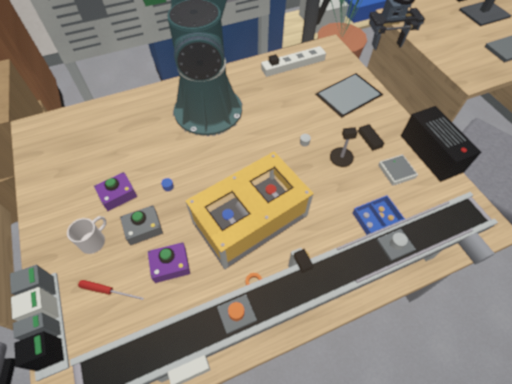

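View pics/side0.png

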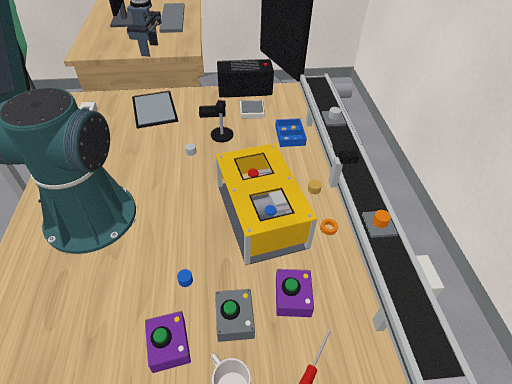

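The scene view shows the guard around (250,207), with the red pad at (271,188) in the +y window and the blue pad at (228,214). The grey box is at (141,224) between two purple look-alikes. In the side view, red is at (253,173), blue at (271,210) and the grey box's button at (230,309).

```bash
cat > h.py <<'E'
import numpy as np,cv2
def cast(f,uv,z):
    c=-f["R"].T@f["t"]; d=f["R"].T@np.linalg.solve(f["mtx"],[uv[0],uv[1],1.])
    return c+d*(z-c[2])/d[2]
def tri(f,a,g,b):
    A=[];B=[]
    for F,u in((f,a),(g,b)):
        c=-F["R"].T@F["t"]; d=F["R"].T@np.linalg.solve(F["mtx"],[u[0],u[1],1.]);d/=np.linalg.norm(d)
        P=np.eye(3)-np.outer(d,d);A.append(P);B.append(P@c)
    return np.linalg.lstsq(np.vstack(A),np.hstack(B),rcond=None)[0]
def blobs(f,lo,hi,mn=15):
    h=cv2.cvtColor(f["pixels"],cv2.COLOR_RGB2HSV)
    m=cv2.inRange(h,lo,hi)
    n,l,s,c=cv2.connectedComponentsWithStats(m)
    return [(c[i].round(1),s[i,4]) for i in range(1,n) if s[i,4]>=mn],l
def near(bl,p): return min(bl,key=lambda b:np.hypot(*(b[0]-p)))
E
python3 - <<'E'
import pickle
from h import *
F=pickle.load(open("f0.pkl","rb"));S,D=F["scene"],F["side"]
C=dict(red=((0,150,90),(6,255,255),(271,188),(253,173),117),blue=((105,140,60),(125,255,255),(228,214),(271,210),117),
 btn=((50,100,30),(80,255,255),(137,216),(230,309),72))
for k,(lo,hi,a,b,z) in C.items():
    p,q=[near(blobs(f,lo,hi)[0],x) for f,x in((S,a),(D,b))]
    print(k,p,q,tri(S,p[0],D,q[0]).round(1),cast(S,p[0],z).round(1),cast(D,q[0],z).round(1))
out=[]
for f,c in((S,(250,185)),(D,(262,190))):
    h=cv2.cvtColor(f["pixels"],cv2.COLOR_RGB2HSV)
    m=cv2.inRange(h,(19,150,150),(32,255,255))
    x0=int(c[0]-85);y0=int(c[1]-60)
    im=f["pixels"][y0:y0+140,x0:x0+170]
    out.append(cv2.resize(im,None,fx=2.35,fy=4.2*2.35/4.2,interpolation=cv2.INTER_CUBIC))
    print("crop",x0,y0)
    v=h[...,2]; print([v[int(y),int(x)] for x,y in((250,168),(210,195))])
h=out[0].shape[0]
cv2.imwrite("pics/crop1.png",np.hstack(out)[:,:,::-1])
E
```

```text
red (array([270.2, 188.7]), np.int32(62)) (array([252.9, 172.2]), np.int32(57)) [521.2  40.3 110.6] [525.5  37.8 117. ] [520.   34.5 117. ]
blue (array([165.6, 182.3]), np.int32(29)) (array([270.1, 209.8]), np.int32(97)) [ 517.6 -259.8  298.1] [ 373.8 -255.5  117. ] [ 552.6 -120.1  117. ]
btn (array([136.9, 215.7]), np.int32(55)) (array([229.6, 307.3]), np.int32(157)) [ 423.  -372.6   65.6] [ 427.5 -372.    72. ] [ 422.8 -375.2   72. ]
crop 165 125
[np.uint8(224), np.uint8(224)]
crop 177 130
[np.uint8(170), np.uint8(201)]
```

View pics/crop1.png

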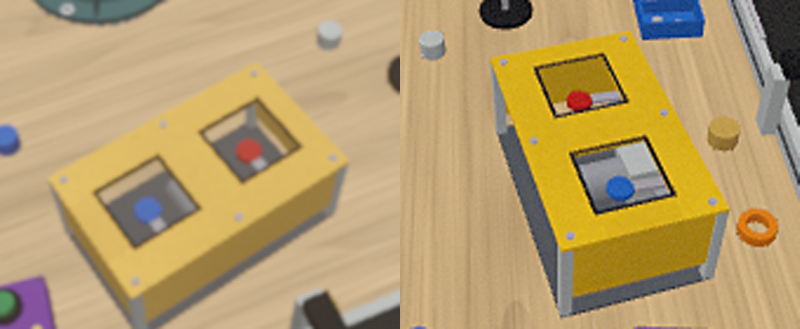

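View pics/wrist0.png

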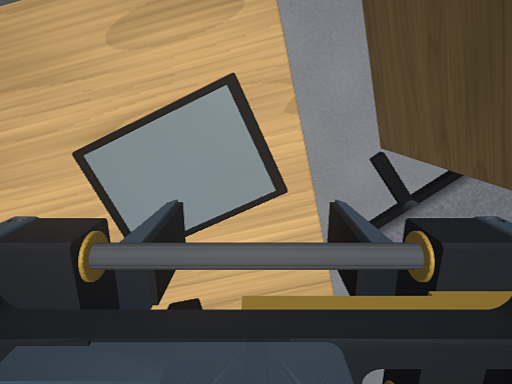

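The crop shows both windows clearly. The wrist view shows a tablet and the fingertips at about rows 200–240, so that camera sees just ahead of the fingers.

```bash
python3 - <<'E'
import pickle
from h import *
from workcell import r
F=pickle.load(open("f0.pkl","rb"));S,D=F["scene"],F["side"]
W=dict(red=([(257,98),(300,147),(243,182),(200,132)],[(535,68),(610,54),(628,101),(555,117)]),
blue=([(157,157),(200,207),(137,247),(95,193)],[(571,154),(655,137),(676,193),(599,213)]))
cs={}
for k,(a,b) in W.items():
    for f,p,o in((S,a,(165,125)),(D,b,(-400/2.35+177,130))):
        P=np.array([cast(f,np.array(q)/2.35+o,140)[:2] for q in p])
        print(k,P.mean(0).round(1),np.linalg.norm(P-np.roll(P,1,0),axis=1).round(0)); cs.setdefault(k,[]).append(P.mean(0))
for i in(0,1):
    d=cs["red"][i]-cs["blue"][i];print("sep",np.linalg.norm(d),"yaw",np.degrees(np.arctan2(-d[0],d[1])))
b,_=blobs(D,(105,140,60),(125,255,255));p=near(blobs(S,(105,140,60),(125,255,255),4)[0],(228,214));print(p)
h=r.observe();y=h["ee_rot"][2];t=np.mean(cs["red"],0)-h["tool_pos"][:2]
print("shift tool xy",t@[np.cos(y),np.sin(y)],t@[np.sin(y),-np.cos(y)])
E
```

```text
red [525.1  40.9] [95. 95. 92. 94.]
red [524.8  38.2] [ 95. 104.  93.  97.]
blue [ 558.3 -115.1] [93. 92. 93. 94.]
blue [ 559.4 -118.1] [ 95. 107.  90.  94.]
sep 159.47107533892154 yaw 11.99623173546152
sep 160.0946513788326 yaw 12.46137382325588
(array([165.6, 182.3]), np.int32(29))
shift tool xy -501.521238235778 -539.6401008577324
```

carry_out --moves '[-0.015, -0.016, -0.015, 0, 0, 0, 1, -0.022, -0.0236, -0.015, 0, 0, 0, 1, -0.022, -0.0236, -0.015, 0, 0, 0, 1, -0.022, -0.0236, -0.015, 0, 0, 0, 1, -0.022, -0.0236, 0, 0, 0, 0, 1, -0.022, -0.0236, 0, 0, 0, 0, 1, -0.022, -0.0236, 0, 0, 0, 0, 1, -0.022, -0.0236, 0, 0, 0, 0, 1, -0.022, -0.0236, 0, 0, 0, 0, 1, -0.022, -0.0236, 0, 0, 0, 0, 1, -0.022, -0.0236, 0, 0, 0, 0, 1, -0.022, -0.0236, 0, 0, 0, 0, 1, -0.022, -0.0236, 0, 0, 0, 0, 1, -0.022, -0.0236, 0, 0, 0, 0, 1, -0.022, -0.0236, 0, 0, 0, 0, 1, -0.022, -0.0236, 0, 0, 0, 0, 1, -0.022, -0.0236, 0, 0, 0, 0, 1, -0.022, -0.0236, 0, 0, 0, 0, 1, -0.022, -0.0236, 0, 0, 0, 0, 1, -0.022, -0.0236, 0, 0, 0, 0, 1]' --newtons 10

```text
clock: 1.82
tool_pos: [476.3, 127.3, 264.3]
ee_rot: [3.142, 0.0, 2.908]
force: [1.3, 0.1, 0.6]
opening: 0.6
```

carry_out --moves '[-0.022, -0.0236, 0, 0, 0, 0, 1, -0.022, -0.0236, 0, 0, 0, 0, 1, -0.02, -0.022, 0, 0, 0, 0, 1, 0, 0, 0, 0, 0, 0, 1, 0, 0, 0, 0, 0, 0, 1, 0, 0, 0, 0, 0, 0, 1]'

```text
clock: 2.32
tool_pos: [521.6, 46.9, 264.0]
ee_rot: [-3.142, -0.001, 2.907]
force: [-0.3, 1.1, 0.6]
opening: 0.6
```

```bash
python3 - <<'E'
from workcell import r
import cv2,pickle
from h import *
f=r.grab_frame("wrist");pickle.dump(f,open("w1.pkl","wb"));h=r.observe();print(h)
im=f["pixels"].copy()
def pr(X):
    p=f["mtx"]@(f["R"]@np.array(X)+f["t"]);return tuple((p[:2]/p[2]).round().astype(int).tolist())
y=h["ee_rot"][2];t=np.array([525,39.5])-h["tool_pos"][:2]
print("shift",t@[np.cos(y),np.sin(y)],t@[np.sin(y),-np.cos(y)], "tip below px",pr([525,39.5,140]))
cv2.circle(im,pr([525,39.5,140]),3,(0,255,0),-1)
cv2.imwrite("pics/w1.png",im[:,:,::-1])
E
```

```text
{'clock': 2.3667, 'qpos': array([ 4.59217546e-02,  2.42954981e-02,  2.04721825e+00,  1.21164928e-04,
        1.07056531e+00, -1.29153513e+00]), 'dq': array([ 0.010366  , -0.00434521,  0.00248905, -0.00129786, -0.0015953 ,
       -0.00294081]), 'joint_torque': array([-1.29377760e+00, -4.62880147e+01, -4.49413919e+01, -3.45371431e-02,
        7.35254399e-02, -7.95951288e-03]), 'tool_pos': array([521.51272397,  47.31985421, 264.05258982]), 'ee_rot': array([-3.14156075e+00, -4.96861889e-04,  2.90819507e+00]), 'force': array([ 0.46711226,  0.23603443, -0.04651648]), 'torque': array([-0.00383536,  0.02122418,  0.0237652 ]), 'opening': 0.30675469788114657}
shift -5.201332388129384 -6.8012760121257925 tip below px (249, 182)
```

View pics/w1.png

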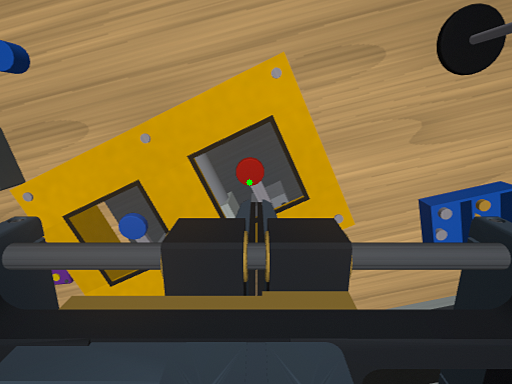

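The wrist view shows the red pad at about (250,171). The window corners are at (188,156), (273,116) and (309,197), so its centre is near (248.5,176.5). My predicted point is at (249,182).

```bash
python3 - <<'E'
import pickle
from h import *
f=pickle.load(open("w1.pkl","rb"));h=f
for n,p,z in(("L",(188,156),140),("T",(273,116),140),("R",(309,197),140),("C",(248.5,176.5),140)): print(n,cast(f,p,z).round(1))
b=near(blobs(f,(0,150,90),(6,255,255))[0],(250,171));print(b,cast(f,b[0],117).round(1),cast(f,b[0],119).round(1))
E
```

```text
L [482.2 -17.6 140. ]
T [462.6  79.7 140. ]
R [557.2  99.6 140. ]
C [519.   39.9 140. ]
(array([249.5, 171. ]), np.int32(634)) [518.   40.8 117. ] [517.6  40.9 119. ]
```

carry_out --moves '[-0.001, -0.0065, 0.01, 0, 0, 0, 1, 0, 0, 0.025, 0, 0, 0, 1, 0, 0, 0.025, 0, 0, 0, 1, 0, 0, 0.025, 0, 0, 0, 1, 0, 0, 0.02, 0, 0, 0, 1, 0, 0, 0, 0, 0, 0, 1, 0, 0, 0, 0, 0, 0, 1]'

```text
clock: 2.95
tool_pos: [520.6, 40.5, 158.5]
ee_rot: [-3.141, -0.002, 2.909]
force: [0.5, 0.7, 0.6]
opening: 0.6
```

```bash
python3 - <<'E'
from workcell import r
import cv2
f=r.grab_frame("side")["pixels"][130:250,190:340];g=r.grab_frame("scene")["pixels"][130:250,190:340]
cv2.imwrite("pics/s2.png",cv2.resize(cv2.hconcat([f,g]),None,fx=2.6,fy=2.6,interpolation=cv2.INTER_CUBIC)[:,:,::-1])
print(r.observe()["tool_pos"],r.observe()["force"])
E
```

```text
[522.00885183  40.4069979  160.30551008] [0.0025545  0.20203739 0.53647766]
```

View pics/s2.png

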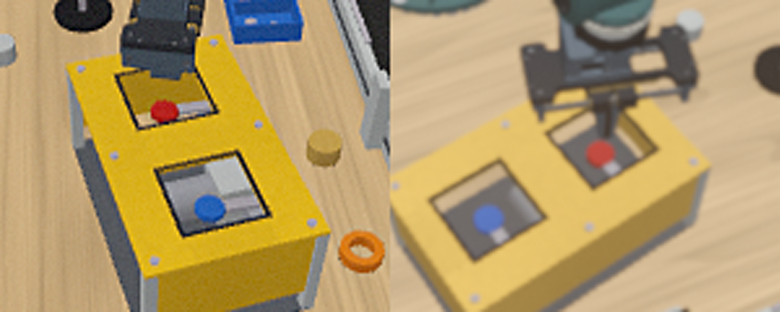

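In the side crop the dark gripper ends at (175,75), above the pad at (165,112). In the scene crop the tip is at (603,133) and the pad at (600,153). I'll check the tip's expected pixel before pressing.

```bash
python3 - <<'E'
import pickle
from h import *
F=pickle.load(open("f0.pkl","rb"))
for n,o in(("side",0),("scene",390)):
    f=F[n]
    for X in([521.3,40.5,134.5],[521,40.5,118],[521,-48,213.5],[525,39.5,140]):
        p=f["mtx"]@(f["R"]@np.array(X)+f["t"]);print(n,X,((p[:2]/p[2]-[190,130])*2.6+[o,0]).round())
E
```

```text
side [521.3, 40.5, 134.5] [164.  95.]
side [521, 40.5, 118] [164. 106.]
side [521, -48, 213.5] [174.  98.]
side [525, 39.5, 140] [168.  92.]
scene [521.3, 40.5, 134.5] [600. 141.]
scene [521, 40.5, 118] [599. 149.]
scene [521, -48, 213.5] [529. 127.]
scene [525, 39.5, 140] [600. 141.]
```

```bash
python3 - <<'E'
from workcell import r
import cv2
f=r.grab_frame("side")["pixels"][110:190,215:285];g=r.grab_frame("scene")["pixels"][130:210,235:305]
cv2.imwrite("pics/s3.png",cv2.resize(cv2.hconcat([f,g]),None,fx=5.6,fy=5.6,interpolation=cv2.INTER_CUBIC)[:,:,::-1])
print(r.observe()["tool_pos"],r.observe()["force"])
E
```

```text
[522.29171282  40.35001129 160.61019681] [-0.04936399  0.58029471 -0.00090666]
```

View pics/s3.png

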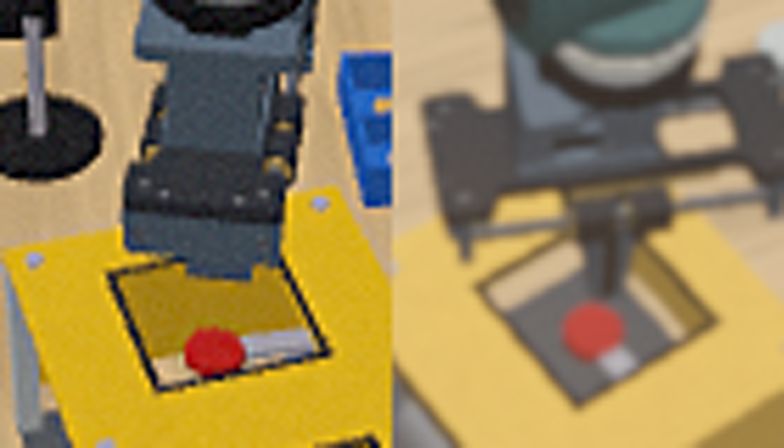

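In side pixels the tip is about (254.8,159.1), and in scene pixels about (272.7,182.3). I'll triangulate it.

```bash
python3 - <<'E'
import pickle
from h import *
F=pickle.load(open("f0.pkl","rb"));S,D=F["scene"],F["side"]
for a,b in(((272.7,182.3),(254.8,159.1)),((270.2,188.7),(253.2,172.4))):
    X=tri(S,a,D,b);print(X.round(1))
    for f,u in((S,a),(D,b)):
        p=f["mtx"]@(f["R"]@X+f["t"]);print("  resid",(p[:2]/p[2]-u).round(1))
for z in(135,145,155):print(z,cast(S,(272.7,182.3),z).round(),cast(D,(254.8,159.1),z).round())
p=[D["mtx"]@(D["R"]@np.array(x)+D["t"]) for x in([521,40,120],[521,40,140],[521,60,120])];print([(q[:2]/q[2]).round(1) for q in p])
E
```

```text
[528.3  44.1 158.5]
  resid [ 0.3 -1.1]
  resid [0.7 0.9]
[521.7  39.8 110.7]
  resid [ 0. -0.]
  resid [0. 0.]
135 [517.  49. 135.] [530.  74. 135.]
145 [523.  46. 145.] [528.  63. 145.]
155 [529.  43. 155.] [527.  52. 155.]
[array([253. , 170.2]), array([253.2, 165.5]), array([252.4, 165.8])]
```

Triangulation puts the tip about 20 mm higher than the stated 25 mm ahead of the TCP. Its x and y are well inside the window, so I'll descend slowly and feel for contact.

carry_out --moves '[0, 0, 0.004, 0, 0, 0, 1, 0, 0, 0.004, 0, 0, 0, 1, 0, 0, 0.004, 0, 0, 0, 1, 0, 0, 0, 0, 0, 0, 1, 0, 0, 0, 0, 0, 0, 1]'

```text
clock: 3.57
tool_pos: [521.3, 40.2, 146.9]
ee_rot: [-3.141, -0.001, 2.908]
force: [0.9, 0.4, -0.2]
opening: 0.7
```

carry_out --moves '[0, 0, 0.004, 0, 0, 0, 1, 0, 0, 0.004, 0, 0, 0, 1, 0, 0, 0, 0, 0, 0, 1, 0, 0, 0, 0, 0, 0, 1]'

```text
clock: 3.9
tool_pos: [521.3, 40.2, 138.9]
ee_rot: [-3.141, -0.001, 2.908]
force: [0.3, 0.2, -0.6]
opening: 0.4
```

carry_out --moves '[0, 0, 0.003, 0, 0, 0, 1, 0, 0, 0.003, 0, 0, 0, 1, 0, 0, 0, 0, 0, 0, 1]'

```text
clock: 4.15
tool_pos: [521.2, 40.2, 132.6]
ee_rot: [-3.141, -0.001, 2.908]
force: [0.1, 0.6, -0.1]
opening: 0.6
```

```bash
python3 - <<'E'
from workcell import r
import cv2
f=r.grab_frame("side")["pixels"][110:190,215:285];g=r.grab_frame("scene")["pixels"][130:210,235:305]
cv2.imwrite("pics/s4.png",cv2.resize(cv2.hconcat([f,g]),None,fx=5.6,fy=5.6,interpolation=cv2.INTER_CUBIC)[:,:,::-1])
print(r.observe()["tool_pos"],r.observe()["force"])
E
```

```text
[521.39157119  40.16239397 133.08098163] [-0.23524491 -0.52752253  0.5013508 ]
```

View pics/s4.png

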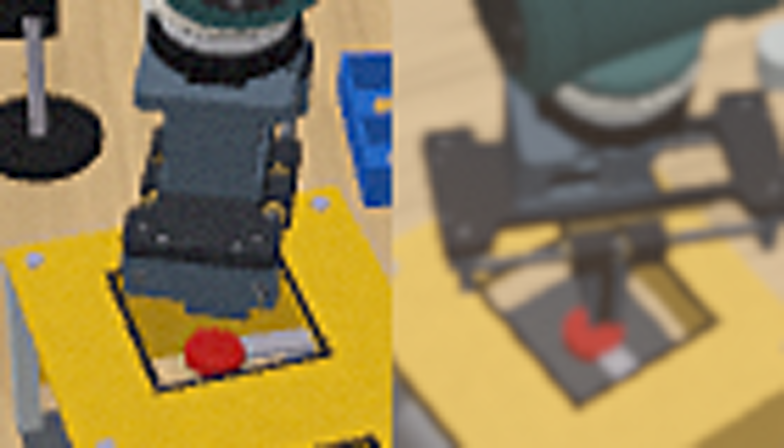

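No contact yet at TCP z 133. In the side view the tip is at (217,315) just above the pad at (214,335), and in the scene view it is at (607,320). The body's near bottom edge in the side view is at about row 300, so I'll check its height over the guard.

```bash
python3 - <<'E'
import pickle
from h import *
F=pickle.load(open("f0.pkl","rb"));S,D=F["scene"],F["side"]
print("tip",tri(S,(273.4,187.1),D,(253.8,166.3)).round(1))
for u in((237.2,163.2),(264.6,164.5)):
  for y in(-48,-20,0,20): 
    c=-D["R"].T@D["t"];d=D["R"].T@np.linalg.solve(D["mtx"],[*u,1.]);print(u,(c+d*(y-c[1])/d[1]).round())
# scene: outer lower corners of gripper body/rail, left and right
for u in(((465-392)/5.6+235,290/5.6+130),((775-392)/5.6+235,240/5.6+130)):
  print([cast(S,u,z).round() for z in(150,170,190,210)])
E
```

```text
tip [526.  49. 125.]
(237.2, 163.2) [467. -48. 235.]
(237.2, 163.2) [469. -20. 209.]
(237.2, 163.2) [470.   0. 190.]
(237.2, 163.2) [471.  20. 172.]
(264.6, 164.5) [542. -48. 224.]
(264.6, 164.5) [546. -20. 198.]
(264.6, 164.5) [550.   0. 179.]
(264.6, 164.5) [553.  20. 160.]
[array([495., -24., 150.]), array([508., -29., 170.]), array([521., -34., 190.]), array([533., -39., 210.])]
[array([532., 147., 150.]), array([544., 138., 170.]), array([555., 129., 190.]), array([567., 120., 210.])]
```

Body bottom is at about z 200, so there is ample clearance. I'll nudge slightly towards −y and continue down.

carry_out --moves '[0, -0.003, 0.003, 0, 0, 0, 1, 0, 0, 0.003, 0, 0, 0, 1, 0, 0, 0, 0, 0, 0, 1, 0, 0, 0, 0, 0, 0, 1]'

```text
clock: 4.58
tool_pos: [520.6, 37.2, 127.0]
ee_rot: [-3.141, -0.0, 2.908]
force: [0.4, 0.5, -0.6]
opening: 0.4
```

carry_out --moves '[0, 0, 0.003, 0, 0, 0, 1, 0, 0, 0.003, 0, 0, 0, 1, 0, 0, 0, 0, 0, 0, 1]'

```text
clock: 4.83
tool_pos: [520.5, 37.3, 120.6]
ee_rot: [-3.141, -0.001, 2.908]
force: [-0.9, 0.1, 0.8]
opening: 0.6
```

carry_out --moves '[0, 0, 0.003, 0, 0, 0, 1, 0, 0, 0.003, 0, 0, 0, 1, 0, 0, 0, 0, 0, 0, 1]'

```text
clock: 5.08
tool_pos: [520.5, 37.3, 114.6]
ee_rot: [-3.141, -0.001, 2.908]
force: [-0.3, -0.1, -0.4]
opening: 0.7
```

```bash
python3 - <<'E'
from workcell import r
import cv2
f=r.grab_frame("side")["pixels"][110:190,215:285];g=r.grab_frame("scene")["pixels"][130:210,235:305]
cv2.imwrite("pics/s5.png",cv2.resize(cv2.hconcat([f,g]),None,fx=5.6,fy=5.6,interpolation=cv2.INTER_CUBIC)[:,:,::-1])
print(r.observe()["tool_pos"],r.observe()["force"])
E
```

```text
[520.68530597  37.28339445 115.04842411] [-0.08060731  0.71385526 -0.03607097]
```

View pics/s5.png

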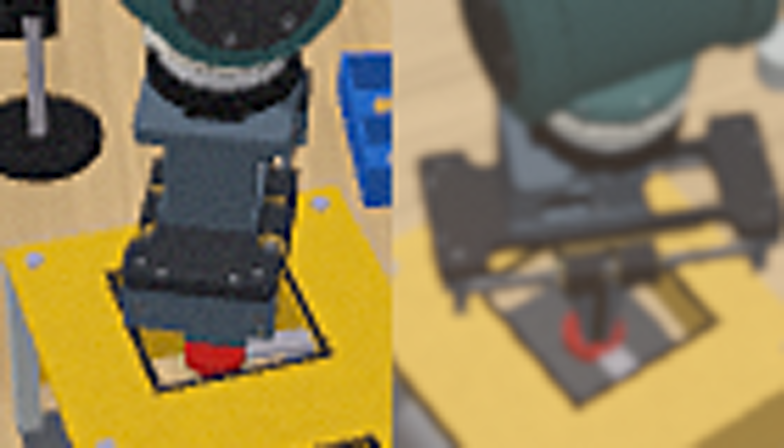

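The tip now overlaps the pad in both views (side (215,342), scene (600,335)), with force still about 0. The real tip seems about 20 mm above what the reported pose implies, and the body looks equally higher, so clearance holds. I'll continue down.

carry_out --moves '[0, 0, 0.003, 0, 0, 0, 1, 0, 0, 0.002, 0, 0, 0, 1, 0, 0, 0, 0, 0, 0, 1]'

```text
clock: 5.43
tool_pos: [520.6, 37.3, 109.8]
ee_rot: [-3.141, -0.0, 2.908]
force: [0.0, 0.5, 0.6]
opening: 0.5
```

carry_out --moves '[0, 0, 0.003, 0, 0, 0, 1, 0, 0, 0.002, 0, 0, 0, 1, 0, 0, 0, 0, 0, 0, 1]'

```text
clock: 5.68
tool_pos: [520.7, 37.2, 104.9]
ee_rot: [-3.141, -0.0, 2.908]
force: [-0.1, 0.1, 0.9]
opening: 0.7
```

carry_out --moves '[0, 0, 0.003, 0, 0, 0, 1, 0, 0, 0.002, 0, 0, 0, 1, 0, 0, 0, 0, 0, 0, 1]'

```text
clock: 5.93
tool_pos: [520.7, 37.3, 99.8]
ee_rot: [-3.141, -0.0, 2.908]
force: [0.4, -0.1, -0.1]
opening: 0.6
```

```bash
python3 - <<'E'
from workcell import r
import cv2
f=r.grab_frame("side")["pixels"][110:190,215:285];g=r.grab_frame("scene")["pixels"][130:210,235:305]
cv2.imwrite("pics/s6.png",cv2.resize(cv2.hconcat([f,g]),None,fx=5.6,fy=5.6,interpolation=cv2.INTER_CUBIC)[:,:,::-1])
print(r.observe()["tool_pos"],r.observe()["force"])
E
```

```text
[520.73477651  37.28391947 100.06589963] [-0.85210816 -0.1760895   0.20339001]
```

View pics/s6.png

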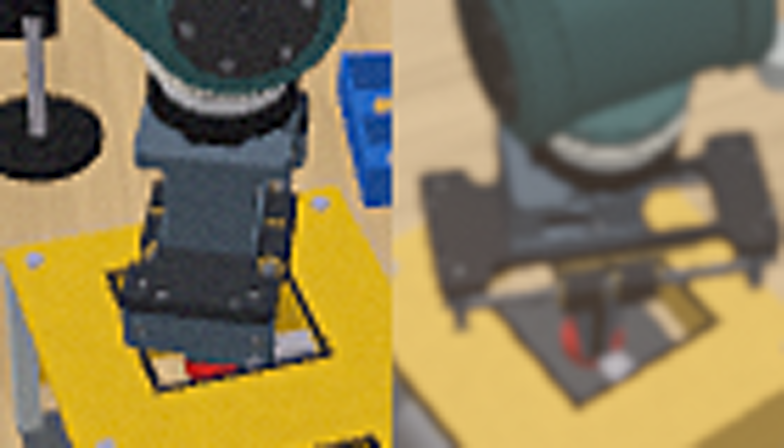

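The tips cover most of the pad, which looks a little lower in both views (side bottom edge at row 380, scene at 367). Before going on I'll re-check the clearance of the body's lowest corners.

```bash
python3 - <<'E'
import pickle
from h import *
F=pickle.load(open("f0.pkl","rb"));S,D=F["scene"],F["side"]
def sp(u,v): return (u/5.6+215,v/5.6+110)
def sc(u,v): return ((u-392)/5.6+235,v/5.6+130)
# left rail end, scene (460,325); right (757,283). cast at heights, distance from tool axis along y
Y=np.array([np.sin(2.908),-np.cos(2.908)])
for n,u in(("L",sc(460,325)),("R",sc(757,283))):
  for z in(140,160,180,200):
    P=cast(S,u,z);print(n,z,P[:2].round(),"along jaws",round((P[:2]-[520.7,37.3])@Y), "across",round((P[:2]-[520.7,37.3])@[-Y[1],Y[0]]))
for n,u in(("sl",sp(124,340)),("sr",sp(270,362))):
  for z in(140,160,180,200):
    P=cast(D,u,z);print(n,z,P[:2].round(),"along",round((P[:2]-[520.7,37.3])@Y),"across",round((P[:2]-[520.7,37.3])@[-Y[1],Y[0]]))
E
```

```text
L 140 [509. -33.] along jaws -71 across -5
L 160 [521. -38.] along jaws -73 across -18
L 180 [534. -42.] along jaws -75 across -31
L 200 [546. -47.] along jaws -76 across -44
R 140 [548. 128.] along jaws 95 across -5
R 160 [559. 120.] along jaws 89 across -18
R 180 [571. 112.] along jaws 84 across -31
R 200 [582. 103.] along jaws 78 across -44
sl 140 [471.  21.] along -27 across 45
sl 160 [469.   1.] along -48 across 41
sl 180 [468. -20.] along -68 across 38
sl 200 [467. -41.] along -89 across 34
sr 140 [547.  -2.] along -32 across -34
sr 160 [543. -22.] along -53 across -36
sr 180 [540. -42.] along -73 across -37
sr 200 [537. -62.] along -93 across -39
```

The body's underside is at about z 180, 40 mm above the guard, so it is safe to continue to the stop.

carry_out --moves '[0, 0, 0.002, 0, 0, 0, 1, 0, 0, 0.002, 0, 0, 0, 1, 0, 0, 0.002, 0, 0, 0, 1]'

```text
clock: 6.28
tool_pos: [520.8, 37.3, 94.1]
ee_rot: [-3.142, 0.0, 2.908]
force: [-1.7, -1.0, 4.3]
opening: 0.5
```

carry_out --moves '[0, 0, 0.002, 0, 0, 0, 1, 0, 0, 0.002, 0, 0, 0, 1]'

```text
clock: 6.45
tool_pos: [520.9, 37.3, 90.1]
ee_rot: [3.142, 0.0, 2.908]
force: [0.5, -0.8, 3.9]
opening: 0.5
```

carry_out --moves '[0, 0, 0.002, 0, 0, 0, 1, 0, 0, 0.002, 0, 0, 0, 1]'

```text
clock: 6.62
tool_pos: [521.4, 37.3, 87.4]
ee_rot: [-3.142, 0.0, 2.908]
force: [-20.5, -1.7, 58.7]
opening: 0.5
```

```bash
python3 - <<'E'
from workcell import r
import cv2,pickle
from h import *
F=pickle.load(open("f0.pkl","rb"))
for n in("side","scene"):
    f=r.grab_frame(n);print(n,f["t"]-F[n]["t"])
    for lab,g in(("old",F[n]),("now",f)):
        m=cv2.inRange(cv2.cvtColor(g["pixels"],cv2.COLOR_RGB2HSV),(0,130,80),(8,255,255))
        m[:150]=0;m[215:]=0;m[:,:235]=0;m[:,300:]=0
        x,y,w,h=cv2.boundingRect(m);print(lab,x,y,x+w,y+h,cv2.countNonZero(m))
print(r.observe()["tool_pos"],r.observe()["force"])
E
```

```text
side [0. 0. 0.]
old 248 169 259 177 59
now 0 0 0 0 0
scene [0. 0. 0.]
old 266 185 276 194 73
now 266 191 268 196 9
[521.28212566  37.27336038  87.77351239] [-15.53807567  -1.02184487  40.27662687]
```

Firm stop at TCP z ≈ 88 (about 4 N while moving, then a jump to 59 N). I'll come straight out and check the lever.

carry_out --moves '[0, 0, -0.003, 0, 0, 0, 1, 0, 0, 0, 0, 0, 0, 1, 0, 0, -0.01, 0, 0, 0, 1, 0, 0, -0.025, 0, 0, 0, 1, 0, 0, -0.03, 0, 0, 0, 1, 0, 0, -0.03, 0, 0, 0, 1, 0, 0, -0.03, 0, 0, 0, 1, 0, 0, -0.03, 0, 0, 0, 1, 0, 0, -0.03, 0, 0, 0, 1, 0, 0, 0, 0, 0, 0, 1, 0, 0, 0, 0, 0, 0, 1]'

```text
clock: 7.63
tool_pos: [521.5, 37.3, 276.0]
ee_rot: [3.141, 0.003, 2.908]
force: [-1.1, 0.1, -0.6]
opening: 0.2
```

```bash
python3 - <<'E'
from workcell import r
import cv2,pickle
from h import *
F=pickle.load(open("f0.pkl","rb"));P={}
for n in("side","scene","wrist"):
    f=r.grab_frame(n);F2=F[n] if n!="wrist" else pickle.load(open("w1.pkl","rb"))
    for lab,g in(("old",F2),("now",f)):
        m=cv2.inRange(cv2.cvtColor(g["pixels"],cv2.COLOR_RGB2HSV),(0,130,80),(8,255,255))
        if n!="wrist": m[:150]=0;m[215:]=0;m[:,:235]=0;m[:,300:]=0
        M=cv2.moments(m,True);x,y,w,h=cv2.boundingRect(m);P[n,lab]=(M["m10"]/M["m00"],M["m01"]/M["m00"]);print(n,lab,x,y,x+w,y+h,P[n,lab])
    if n=="wrist": pickle.dump(f,open("w2.pkl","wb"));cv2.imwrite("pics/w2.png",f["pixels"][:,:,::-1])
for l in("old","now"):
    print(l,tri(dict(F["scene"]),P["scene",l],F["side"],P["side",l]))
h=r.observe();print(h["tool_pos"],h["force"],h["qpos"])
b=tri(F["scene"],(136.9,215.7),F["side"],(229.6,307.3))
y=h["ee_rot"][2];d=np.array([424.5,-373.5])-h["tool_pos"][:2];print(b,"shift",d@[np.cos(y),np.sin(y)],d@[np.sin(y),-np.cos(y)])
E
```

```text
side old 248 169 259 177 (252.88135593220338, 172.28813559322035)
side now 248 172 258 178 (252.29032258064515, 174.48387096774192)
scene old 266 185 276 194 (270.3013698630137, 188.78082191780823)
scene now 266 188 276 197 (269.953125, 191.765625)
wrist old 236 157 264 186 (249.51724137931035, 171.02978056426332)
wrist now 245 153 271 180 (257.645871559633, 166.08440366972476)
old [521.1703581   40.64265064 109.87645663]
now [521.31284693  40.81782981  97.29268201]
[520.07313485  37.26786325 273.05434729] [-0.73849075  0.20425871 -0.00177351] [ 2.68213741e-02  1.08063303e-02  2.04340464e+00  2.85876749e-05
  1.08926494e+00 -1.31018913e+00]
[ 423.042202   -372.57648955   65.62437828] shift -2.19188357380032 -421.7341072625826
```

View pics/w2.png

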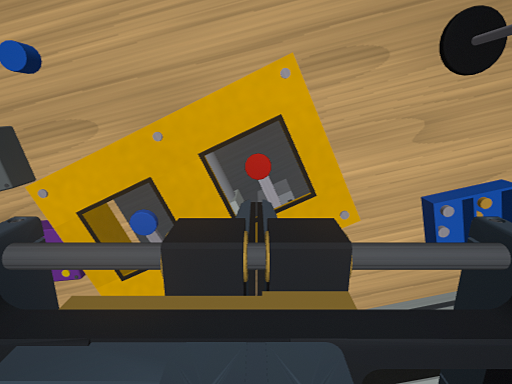

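The wrist view shows the red pad at (258,166), in its window beside its arm, and the blue pad at (144,223) still up. Red has dropped by about 16 mm in the scene view, consistent with its stop. Now the green button.

carry_out --moves '[0, -0.02, 0, 0, 0, 0, 1, 0, -0.025, 0, 0, 0, 0, 1, 0, -0.025, 0, 0, 0, 0, 1, 0, -0.025, 0, 0, 0, 0, 1, 0, -0.025, 0, 0, 0, 0, 1, 0, -0.025, 0, 0, 0, 0, 1, 0, -0.025, 0, 0, 0, 0, 1, 0, -0.025, 0, 0, 0, 0, 1, 0, -0.025, 0, 0, 0, 0, 1, 0, -0.025, 0, 0, 0, 0, 1, 0, -0.025, 0, 0, 0, 0, 1, 0, -0.025, 0, 0, 0, 0, 1, 0, -0.025, 0, 0, 0, 0, 1, 0, -0.025, 0, 0, 0, 0, 1, 0, -0.025, 0, 0, 0, 0, 1, 0, -0.025, 0, 0, 0, 0, 1, -0.002, -0.025, 0, 0, 0, 0, 1, 0, -0.002, 0, 0, 0, 0, 1, 0, 0, 0, 0, 0, 0, 1, 0, 0, 0, 0, 0, 0, 1]'

```text
clock: 9.45
tool_pos: [424.6, -373.0, 273.1]
ee_rot: [3.14, -0.002, 2.907]
force: [-0.4, 0.7, 0.9]
opening: 0.1
```

```bash
python3 - <<'E'
from workcell import r
import cv2,pickle
from h import *
# pad area ratio in wrist views
for n in("w1","w2"):
    f=pickle.load(open(n+".pkl","rb"));b=near(blobs(f,(0,130,80),(8,255,255))[0],(255,168))
    c=-f["R"].T@f["t"];print(n,b,"z from area",[round(float(np.sqrt(f["mtx"][0,0]**2*np.pi*17**2/b[1])),1)],"cam",c.round(1),[cast(f,b[0],z).round(1) for z in(97,117)])
F=pickle.load(open("f0.pkl","rb"));s=r.grab_frame("scene");P={}
for l,g in(("old",F["scene"]),("now",s)):
    b=near(blobs(g,(0,130,80),(8,255,255))[0],(270,190));print("scene red",l,b)
h=r.observe();print(h["tool_pos"],h["ee_rot"],h["force"])
f=r.grab_frame("wrist")
b=blobs(f,(50,100,30),(80,255,255),100)[0]
for q in b: print("green",q,cast(f,q[0],72).round(1))
cv2.imwrite("pics/w3.png",f["pixels"][:,:,::-1])
E
```

```text
w1 (array([249.5, 171. ]), np.int32(638)) z from area [343.8] cam [450.7  64.4 445.2] [array([522.1,  39.3,  97. ]), array([518. ,  40.8, 117. ])]
w2 (array([257.6, 166.1]), np.int32(545)) z from area [372.0] cam [449.4  54.7 454.7] [array([518.8,  40.4,  97. ]), array([515. ,  41.2, 117. ])]
scene red old (array([270.3, 188.8]), np.int32(73))
scene red now (array([270. , 191.8]), np.int32(64))
[ 424.80834132 -372.81624341  273.39161839] [ 3.14074133e+00 -1.25092953e-03  2.90802765e+00] [0.08701187 0.39929917 0.11324989]
green (array([183.6,  44.3]), np.int32(620)) [ 260.8 -423.4   72. ]
green (array([255.5, 161.1]), np.int32(438)) [ 420.9 -371.6   72. ]
green (array([ 59.1, 288.7]), np.int32(244)) [ 542.8 -706.8   72. ]
```

View pics/w3.png

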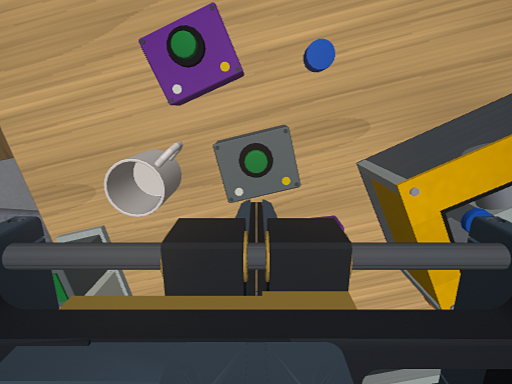

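The wrist view shows the grey box with its green button at (255,161), below the tool, and purple boxes clear of it. Pad area and ray casts put the red pad about 19 mm lower, at z ≈ 97, so it is fully down.

carry_out --moves '[0.002, 0, 0.015, 0, 0, 0, 1, 0, 0, 0.03, 0, 0, 0, 1, 0, 0, 0.03, 0, 0, 0, 1, 0, 0, 0.03, 0, 0, 0, 1, 0, 0, 0.03, 0, 0, 0, 1, 0, 0, 0.025, 0, 0, 0, 1, 0, 0, 0.01, 0, 0, 0, 1, 0, 0, 0, 0, 0, 0, 1, 0, 0, 0, 0, 0, 0, 1]'

```text
clock: 10.3
tool_pos: [423.4, -373.0, 104.9]
ee_rot: [3.142, -0.0, 2.908]
force: [0.2, -0.6, 1.1]
opening: 0.5
```

carry_out --moves '[0, 0, 0.005, 0, 0, 0, 1, 0, 0, 0.005, 0, 0, 0, 1, 0, 0, 0.005, 0, 0, 0, 1, 0, 0, 0.005, 0, 0, 0, 1, 0, 0, 0.005, 0, 0, 0, 1, 0, 0, 0, 0, 0, 0, 1, 0, 0, 0, 0, 0, 0, 1]'

```text
clock: 10.88
tool_pos: [422.9, -373.1, 78.9]
ee_rot: [3.141, -0.001, 2.908]
force: [-0.7, -0.0, 0.7]
opening: 0.6
```

```bash
python3 - <<'E'
from workcell import r
import cv2
f=r.grab_frame("side")["pixels"][255:345,190:270];g=r.grab_frame("scene")["pixels"][165:255,100:180]
cv2.imwrite("pics/b1.png",cv2.resize(cv2.hconcat([f,g]),None,fx=5,fy=5,interpolation=cv2.INTER_CUBIC)[:,:,::-1])
print(r.observe()["tool_pos"],r.observe()["force"])
E
```

```text
[ 423.13248399 -373.33724271   79.34219474] [0.41217258 0.48473341 0.96721938]
```

The picture limit is reached, so I'll go on by force. Contact is expected near TCP z 63.

carry_out --moves '[0, 0, 0.004, 0, 0, 0, 1, 0, 0, 0.004, 0, 0, 0, 1, 0, 0, 0.003, 0, 0, 0, 1, 0, 0, 0, 0, 0, 0, 1]'

```text
clock: 11.32
tool_pos: [422.7, -372.9, 67.4]
ee_rot: [3.141, -0.001, 2.908]
force: [-0.0, 0.2, 0.2]
opening: 0.4
```

carry_out --moves '[0, 0, 0.002, 0, 0, 0, 1, 0, 0, 0.002, 0, 0, 0, 1, 0, 0, 0, 0, 0, 0, 1]'

```text
clock: 11.57
tool_pos: [422.9, -373.1, 63.9]
ee_rot: [3.141, -0.0, 2.908]
force: [-0.9, 0.3, 0.1]
opening: 0.8
```

carry_out --moves '[0, 0, 0.002, 0, 0, 0, 1, 0, 0, 0.002, 0, 0, 0, 1, 0, 0, 0, 0, 0, 0, 1]'

```text
clock: 11.82
tool_pos: [423.2, -373.3, 60.1]
ee_rot: [-3.141, 0.0, 2.908]
force: [0.2, 0.8, 3.1]
opening: 0.4
```

Contact at about z 61. I'll press further until it is fully in.

carry_out --moves '[0, 0, 0.002, 0, 0, 0, 1, 0, 0, 0.001, 0, 0, 0, 1, 0, 0, 0, 0, 0, 0, 1]'

```text
clock: 12.07
tool_pos: [423.2, -373.4, 57.2]
ee_rot: [-3.141, 0.0, 2.908]
force: [0.4, 0.5, 4.1]
opening: 0.4
```

carry_out --moves '[0, 0, 0.001, 0, 0, 0, 1, 0, 0, 0.001, 0, 0, 0, 1, 0, 0, 0, 0, 0, 0, 1]'

```text
clock: 12.32
tool_pos: [423.3, -373.4, 56.3]
ee_rot: [3.142, -0.0, 2.908]
force: [-4.8, 5.1, 22.7]
opening: 0.3
```

Spring force of 3 to 4 N, then a hard stop at 22.7 N, so the button is fully in. I'll retract.

carry_out --moves '[0, 0, 0, 0, 0, 0, 1, 0, 0, -0.005, 0, 0, 0, 1, 0, 0, -0.015, 0, 0, 0, 1, 0, 0, -0.03, 0, 0, 0, 1, 0, 0, -0.03, 0, 0, 0, 1, 0, 0, -0.03, 0, 0, 0, 1, 0, 0, -0.03, 0, 0, 0, 1, 0, 0, -0.03, 0, 0, 0, 1, 0, 0, 0, 0, 0, 0, 1, 0, 0, 0, 0, 0, 0, 1, 0, 0, 0, 0, 0, 0, 1]'

```text
clock: 13.23
tool_pos: [422.6, -372.9, 224.4]
ee_rot: [3.141, -0.001, 2.908]
force: [0.9, 0.1, -0.9]
opening: 0.2
```

```bash
python3 - <<'E'
from workcell import r
import pickle
from h import *
F=pickle.load(open("f0.pkl","rb"))
for n,c,b in(("scene",(270,190),(228,214)),("side",(253,173),(270,210))):
    f=r.grab_frame(n)
    for l,g in(("old",F[n]),("now",f)):
        print(n,l,"red",near(blobs(g,(0,130,80),(8,255,255))[0],c),"blue",near(blobs(g,(100,90,60),(125,255,255))[0],b),"green",near(blobs(g,(50,100,30),(80,255,255))[0],(137,216) if n=="scene" else (230,309)))
h=r.observe();print(h["tool_pos"],h["force"],h["clock"]);r.close_job()
E
```

```text
scene old red (array([270.3, 188.8]), np.int32(73)) blue (array([227.3, 213.8]), np.int32(94)) green (array([136.9, 215.7]), np.int32(55))
scene now red (array([270. , 191.8]), np.int32(64)) blue (array([227.3, 213.7]), np.int32(93)) green (array([136.9, 215.7]), np.int32(55))
side old red (array([252.9, 172.3]), np.int32(59)) blue (array([270.2, 210. ]), np.int32(105)) green (array([229.6, 307.3]), np.int32(157))
side now red (array([308.3, 375. ]), np.int32(203)) blue (array([270.2, 209.9]), np.int32(103)) green (array([229.7, 307.4]), np.int32(154))
[ 422.42923445 -372.65304129  223.71320059] [-0.63175425 -0.06649935 -0.43248486] 13.3333
the job is handed in; nothing more can be done
```

I pressed the red lever down to its stop through its window, came straight back out, then pressed the green start button fully in and let it go. The job was handed in at 13.3 s. No verdict is reported.

**Checks that agree**
- **Red lever:** there was a light drag of about 4 N and then a hard stop (59 N). Afterwards the wrist views put its pad about 19 mm lower, at z ≈ 97 mm, and the scene camera showed it still down at the end.
- **Start button:** the spring gave 3–4 N, then a hard stop at 23 N. After release its position in both cameras matched the start to 0.1 px.
- **Blue lever:** its pad did not shift by more than 0.1 px in either camera.
- **Arm:** it ended clear of everything, with about 0 N on the tool.

**Checks that disagreed or are missing**
- **Fingertip height:** contact came about 33 mm lower in reported TCP height than the stated 25 mm fingertip length implies. Pictures showed an offset the same way, about 15–25 mm, so I found both contacts by force.
- **Side camera on the red pad:** in the final check the side camera lost the red pad and its colour match jumped to something else. The lever's final state therefore rests on the scene camera and the earlier wrist measurement.
- **Guard and loose things:** I had no separate contact reading for the guard. Its clearance was judged from pictures, and the force showed nothing until the lever. I did not re-measure the loose things at the end.
- **Picture limit:** my last close-up over the button was refused because the 12-picture limit was reached, so the button press went by force alone.

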